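Curing booth sashes at the ceramics mending table

TASK

Both curing booths were left half open. The bowl has just been glued, so lower the sash of the booth with the wide bowl inside until it is fully shut; the mug is dry, so raise the sash of the booth with the tall mug inside fully, up to its stop. Take the sashes by their grip bars, in either order, and leave them there.

Things in the scene. Friction and masses are not known exactly. Their poses are not given: they have to be found in the camera images.
- bowl_handle (a point): Middle of the sash's grip bar on the booth with the mended bowl (white, low, 128 mm wide, 56 tall) inside. Dark steel bar along the sash's top: 120 mm long (y), 16 thick (x, out of the booth's front), 18 tall (z up), on two 10 mm posts 55 mm either side of this point, 35 mm free below it. 225 mm above the table when shut; rises with the sash. Nothing else rises above roof height within 100 mm of the bar
- bowl_sash (a joint): Sash height (m) of the booth with the mended bowl: 0 shut on its sill, 0.10 up at its stop. Clear pane sliding vertically, 0.3 kg; guide friction 8 N holds it where left: 11 N lifts, 5 N lowers. Booth (both alike, fixed): 240 mm wide, 220 deep, 180 tall, black floor, white back, clear sides and roof, the sash on the side away from the robot (faces world +x within 9 degrees)
- mug_handle (a point): Middle of the sash's grip bar on the booth with the mended mug (white, 84 mm wide, 92 tall, loop handle) inside. Dark steel bar along the sash's top: 120 mm long (y), 16 thick (x, out of the booth's front), 18 tall (z up), on two 10 mm posts 55 mm either side of this point, 35 mm free below it. 225 mm above the table when shut; rises with the sash. Nothing else rises above roof height within 100 mm of the bar
- mug_sash (a joint): Sash height (m) of the booth with the mended mug: 0 shut on its sill, 0.10 up at its stop. Clear pane sliding vertically, 0.3 kg; guide friction 8 N holds it where left: 11 N lifts, 5 N lowers. Booth (both alike, fixed): 240 mm wide, 220 deep, 180 tall, black floor, white back, clear sides and roof, the sash on the side away from the robot (faces world +x within 9 degrees)

How it is judged:
By the outcome, as a careful person would: the job done as asked, in the order asked, and still so for the second after the job is handed in, with the robot touching nothing.
It also fails if it takes over 42 s, if anything falls off the work surface, if the arm or the gripper's body presses on something with over 40 N, if the wrist force passes 120 N, or if a joint passes its speed limit or range.

ROBOT

A 7-joint arm with a two-finger parallel gripper is mounted at the origin on the work surface. World frame = base frame: x ahead of the robot, y to its left, z up, the work surface at z = 0. Lengths are in m, angles in rad, forces in N, time in s.
With the tool pointing down it reaches from about 0.35 to 0.9 m from the base axis. Payload 8.1 kg.
Tool frame: the origin (TCP) lies where the fingers leave the gripper's body, on its centre line; the fingertips stand 66 mm ahead of it and the grasp point (between the pads) lies 47 mm ahead of it (arm.tip_reach is the distance from the TCP to the fingertips, in m); z points along the fingers, y is the direction in which the jaws open and shut (so a half turn about z gives the same grasp; the last joint's range is limited). The gripper opens to 92 mm and grips with 3 to 60 N. Pads are 19 mm wide; open, the fingers measure 130 mm over their backs; the gripper's body (75 mm by 190 mm) begins 47 mm behind the grasp point.
Start: joints at [-1.236, 0.434, 0.025, 1.573, -0.012, 1.134, -0.075], TCP at [0.265, 0.566, 0.292] pointing down, gripper open.
Joint ranges: [-2.62, 2.62], [-0.44, 2.09], [-1.27, 1.32], [0.08, 2.57], [-1.32, 4.46], [0.12, 2], [-2.74, 2.74]. Speed limits (rad/s): [2.22, 2.22, 3.01, 3.01, 3.14, 3.14, 3.14].

INTERFACE

Orientations are given as a rotation vector (axis times angle).
In Python, from cell import arm gives the robot as it stands.
- The arm moves only by the tool carry_out, never from a script. Its argument "plan" is a list of rows, each a list of 5 numbers: the shift along the world's x, y, z in cm, then the turn about the world's z in rad, then the finger opening in cm, from 0 to 9.18. In form: [[tx, ty, tz, spin, fingers], ...]. A call has 1 to 20 rows; each row is the pose to reach, as a shift and turn from the pose measured when the call began; what a row does not reach only later rows make up. A row lasts 1/10 s, in which the tool goes at most 50 mm and 8.59 degrees, less where a joint would pass 70% of its speed; a pose out of reach is approached as far as the arm can. A call with a gripper value outside its range is refused whole. The fingers move at their own pace and stop on an object; "squeeze" is the grip in N (left out, the last holds). Time passes only in rows, so rows that repeat a pose let the fingers close. It gives the time, the measured TCP pose, the force and the opening at its end, in the units of the state.
- arm.observe(): the state, without advancing time (a new reading comes with each control period).
- arm.get_image(name): name is "scene" or "side" or "wrist"; returns (picture, depth): 400x640x3 uint8, red, green, blue; 400x640 float32, m along the optical axis (not along the pixel's ray), 0 where there is no reading.
- arm.get_calibration(name): a dict with "intrinsics" (3x3 intrinsics, pixels), "D" ([k1, k2, p1, p2, k3] as OpenCV has them; the pictures are not rectified), "rvec" (rotation vector, rad) and "tvec" (3), from world to camera coordinates, as OpenCV has them; the wrist camera has in their place "tool_from_camera" (4x4, takes a point from camera to tool coordinates, whose origin is the TCP and whose axes are the flange's). Camera axes: x right, y down, z forward; pixel columns grow to the right and rows downward; lengths in m; the calibration is good to about 2 mm. A picture is of the moment at which its call begins: read the wrist's pose just before it. get_calibration takes no time and is no camera call.
- arm.sign_off(): hands the job in, once; it reports no verdict.
The state is a dict: "clock": time; "joints": joint angles; "dq": joint speeds; "joint_efforts": joint torques, N m; "position": TCP position; "ee_rot": TCP orientation; "force": force on the tool from outside, world axes, zero at the start; "ft_torque": the same for the moment, N m; "width": opening from 0.0 (shut) to 1.0 (fully open).
Only numpy, scipy, OpenCV 4.12 (cv2) and the standard library are available. Lean on these libraries where they do the work, as an engineer would, in place of code of your own. Each camera call takes 0.05 s, during which the arm holds its last target. There are 200 camera calls.

## Working session

There is one attempt and no reset: what is moved stays moved. The work goes in short steps, Python scripts to look and compute and a tool call to move; the robot and the scene stay as the last step left them, time stands still between calls to the robot, and variables do not carry over. Pictures are saved under pics/ and viewed, about 8 in all and at most 12, crops included, and the job is handed in when it is done.

Besides the shell and the picture viewer there is one more tool, called after "Request:" by a JSON object that holds its "name" and its "arguments". carry_out: Moves the arm, as the interface text tells. Its arguments: {"type":"object","properties":{"plan":{"type":"array"},"squeeze":{"type":"number"}},"required":["plan"]}

```bash
mkdir -p pics; python3 - <<'E'
from cell import arm
import cv2,numpy as np
s=arm.observe();print(s)
for n in("scene","side"):
    p,d=arm.get_image(n);np.savez(f"pics/{n}0.npz",p=p,d=d);cv2.imwrite(f"pics/{n}0.png",p[:,:,::-1])
    c=arm.get_calibration(n);R=cv2.Rodrigues(c["rvec"])[0];print(n,-R.T@np.ravel(c["tvec"]),R[2],c["intrinsics"],c["D"])
print(arm.get_calibration("wrist"))
E
```

```text
{'clock': 0.0, 'joints': array([-1.2355644 ,  0.43521525,  0.02498064,  1.57410968, -0.01157536,
        1.13403538, -0.07510808]), 'dq': array([-5.26410183e-05,  9.44299753e-04,  1.64742212e-03,  1.18066159e-03,
        5.85523542e-04, -2.17510784e-04,  4.02747399e-04]), 'joint_efforts': array([-4.82262894e-04, -6.67845440e+01,  9.84573998e-01, -3.14452994e+01,
       -6.06273604e-02,  4.29939525e-02,  1.45718582e-04]), 'position': array([0.26485955, 0.56563358, 0.29144495]), 'ee_rot': array([-6.82339037e-01, -3.06640885e+00,  2.53328370e-03]), 'force': array([-0.42568056, -0.74762503,  1.02160305]), 'ft_torque': array([0.05980371, 0.01638967, 0.01940868]), 'width': 0.9978531035188851}
scene [1.13108414 0.07291193 0.82985993] [-0.60873415 -0.09870873 -0.78720983] [[413.32655365   0.         316.34828918]
 [  0.         413.32655365 195.61716158]
 [  0.           0.           1.        ]] [-0.00786664  0.          0.          0.          0.        ]
side [ 1.04148571 -0.2358523   1.16359056] [-0.39493659  0.2278031  -0.89001732] [[520.77697458   0.         323.74255857]
 [  0.         520.77697458 196.37994051]
 [  0.           0.           1.        ]] [-0.08736612  0.          0.          0.          0.        ]
{'intrinsics': array([[284.73633599,   0.        , 321.33756551],
       [  0.        , 284.73633599, 198.16666246],
       [  0.        ,   0.        ,   1.        ]]), 'D': array([-0.03903899,  0.        ,  0.        ,  0.        ,  0.        ]), 'tool_from_camera': array([[-6.91199748e-05, -9.64941965e-01, -2.62463328e-01,
         6.98669300e-02],
       [ 9.99999958e-01,  6.88847121e-06, -2.88676317e-04,
        -8.81330734e-05],
       [ 2.80363864e-04, -2.62463337e-01,  9.64941925e-01,
        -9.39429238e-02],
       [ 0.00000000e+00,  0.00000000e+00,  0.00000000e+00,
         1.00000000e+00]])}
```

View pics/scene0.png

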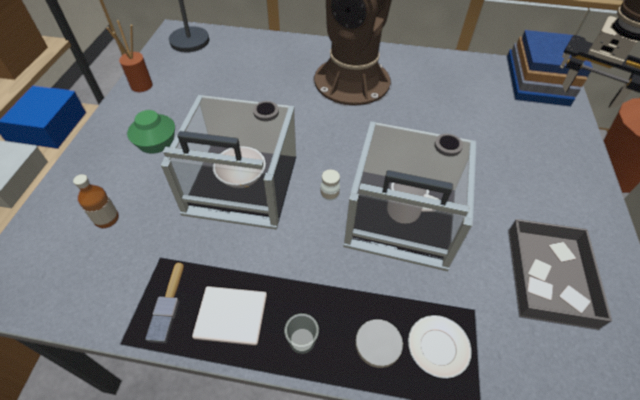

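View pics/side0.png

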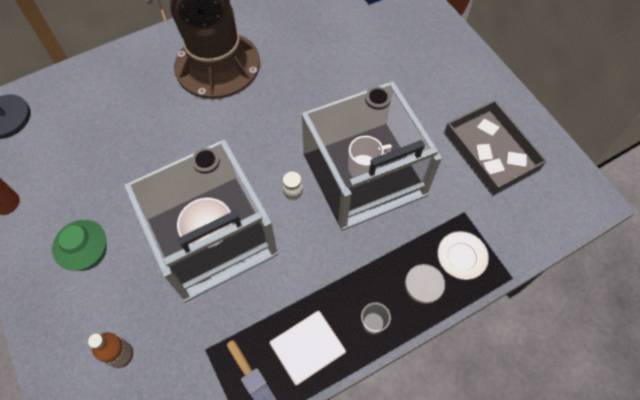

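The bowl booth is on the left in the scene view, with its bar at about (180,138)-(238,147). The mug booth is on the right, with its bar at about (386,178)-(450,187). In the side view the bars lie at (182,240)-(239,216) and (372,168)-(423,149).

```bash
cat >h.py <<'E'
import numpy as np,cv2
from cell import arm
def world(n,d):
    c=arm.get_calibration(n);R=cv2.Rodrigues(c["rvec"])[0];h,w=d.shape
    uv=np.stack(np.meshgrid(np.arange(w),np.arange(h)),-1).reshape(-1,1,2).astype(float)
    q=cv2.undistortPoints(uv,c["intrinsics"],c["D"]).reshape(h,w,2)
    P=np.dstack([q,np.ones((h,w))])*d[...,None]
    return (P-np.ravel(c["tvec"]))@R
def bars(n,p,d,rois):
    X=world(n,d)
    for k,(u0,v0,u1,v1) in rois.items():
        m=np.zeros(d.shape,bool);m[v0:v1,u0:u1]=1
        m&=(p.max(2)<75)&(d>0)&(X[...,2]>.205)&(X[...,2]<.4)
        N,l,st,_=cv2.connectedComponentsWithStats(m.astype(np.uint8))
        if N<2: print(k,'none');continue
        m=l==1+st[1:,4].argmax();Q=X[m];zt=np.percentile(Q[:,2],95)
        T=Q[Q[:,2]>zt-.008];(cx,cy),(a,b),th=cv2.minAreaRect(T[:,:2].astype(np.float32))
        ln=np.linalg.svd(T[:,:2]-T[:,:2].mean(0),full_matrices=False)[2][0]
        print(n,k,m.sum(),'top z',zt.round(4),'rect ctr',round(cx,4),round(cy,4),'size',round(a,3),round(b,3),'mean',T.mean(0).round(4),'yaw of bar from y',round(float(np.arctan(-ln[0]/ln[1])),3))
E
python3 - <<'E'
from h import *
R={"scene":dict(bowl=(165,120,255,170),mug=(370,160,465,210)),"side":dict(bowl=(170,200,250,260),mug=(360,135,435,185))}
for n in R:
    f=np.load(f"pics/{n}0.npz");bars(n,f['p'],f['d'],R[n])
E
```

```text
scene bowl 425 top z 0.2738 rect ctr 0.6056 -0.2245 size 0.011 0.116 mean [ 0.6054 -0.223   0.2707] yaw of bar from y 0.015
scene mug 464 top z 0.2676 rect ctr 0.6341 0.1754 size 0.119 0.005 mean [0.6342 0.1751 0.2641] yaw of bar from y -0.088
side bowl 278 top z 0.276 rect ctr 0.6055 -0.229 size 0.118 0.005 mean [ 0.606  -0.2304  0.2726] yaw of bar from y 0.008
side mug 288 top z 0.2694 rect ctr 0.6338 0.1711 size 0.117 0.009 mean [0.6331 0.1668 0.2658] yaw of bar from y -0.1
```

The bar lengths (116–119 mm) and heights match the description: the mug sash is at about 0.035 m and the bowl sash at about 0.041 m. I'll go to hover above the mug bar.

Request:
{"name": "carry_out", "arguments": {"plan": [[1,-1,3,-0.05,9.18],[3,-3,6,-0.15,9.18],[6,-6.3,9,-0.27,9.18],[9,-9.6,11,-0.4,9.18],[12,-12.8,11,-0.52,9.18],[15,-16,11,-0.64,9.18],[18,-19.2,11,-0.75,9.18],[21,-22.4,11,-0.85,9.18],[24,-25.6,11,-0.95,9.18],[27,-28.8,11,-1.04,9.18],[30,-32,11,-1.12,9.18],[32.8,-35,11,-1.18,9.18],[35,-37.5,11,-1.22,9.18],[36.4,-39,11,-1.227,9.18],[36.7,-39.3,11,-1.227,9.18],[36.7,-39.3,11,-1.227,9.18],[36.7,-39.3,11,-1.227,9.18]], "squeeze": 25}}

```text
clock: 1.8
position: [0.6311, 0.1742, 0.4013]
ee_rot: [-2.32, -2.115, 0.002]
force: [0.4, 0.4, -0.2]
width: 1.001
```

```bash
cat >>h.py <<'E'
def wrist(name):
    s=arm.observe();p,d=arm.get_image("wrist");cv2.imwrite(f"pics/{name}.png",p[:,:,::-1])
    c=arm.get_calibration("wrist");T=c["tool_from_camera"];h,w=d.shape
    uv=np.stack(np.meshgrid(np.arange(w),np.arange(h)),-1).reshape(-1,1,2).astype(float)
    q=cv2.undistortPoints(uv,c["intrinsics"],c["D"]).reshape(h,w,2)
    P=np.dstack([q,np.ones((h,w))])*d[...,None]
    P=P@T[:3,:3].T+T[:3,3]
    X=P@cv2.Rodrigues(s["ee_rot"])[0].T+s["position"]
    return s,p,d,X
def state():
    s=arm.observe();R=cv2.Rodrigues(s["ee_rot"])[0]
    print('t',round(s['clock'],2),'pos',s['position'].round(4),'jaw yaw deg',np.degrees(np.arctan2(R[1,1],R[0,1])).round(2),'z',R[:,2].round(3),'F',s['force'].round(1),'w',round(s['width'],3),'q',s['joints'].round(2));return s
E
python3 - <<'E'
from h import *
state();s,p,d,X=wrist("w1")
m=(d>0)&(p.max(2)<75)&(X[...,2]>.22)&(X[...,2]<.29)&(abs(X[...,0]-.634)<.05)&(abs(X[...,1]-.173)<.09)
Q=X[m];zt=np.percentile(Q[:,2],95);T=Q[Q[:,2]>zt-.006]
print(m.sum(),zt,cv2.minAreaRect(T[:,:2].astype(np.float32)),T.mean(0))
E
```

```text
t 1.8 pos [0.6311 0.1742 0.4013] jaw yaw deg -5.28 z [-0.002  0.001 -1.   ] F [ 0.4  0.4 -0.2] w 1.001 q [-0.63  0.44  0.45  1.34 -0.19  1.4  -0.28]Traceback (most recent call last):
  File "<stdin>", line 4, in <module>
    return _quantile_unchecked(
        a, q, axis, out, overwrite_input, method, keepdims, weights)
    return _ureduce(a,
                    func=_quantile_ureduce_func,
    ...<5 lines>...
                    overwrite_input=overwrite_input,
                    method=method)
    r = func(a, **kwargs)
    result = _quantile(arr,
                       quantiles=q,
    ...<2 lines>...
                       out=out,
                       weights=wgt)
    slices_having_nans = np.isnan(arr[-1, ...])
                                  ~~~^^^^^^^^^
IndexError: index -1 is out of bounds for axis 0 with size 0
```

View pics/w1.png

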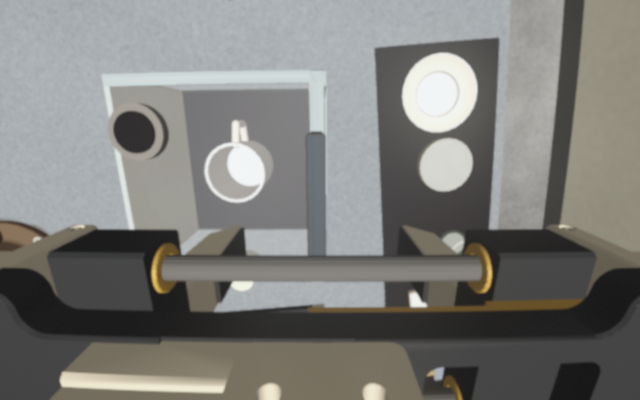

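The wrist view shows the mug booth. The bar is at u 307–325 and starts at v 132. It lies between the fingers, about 4 mm off centre toward the robot. I'll shift, descend and close.

Request:
{"name": "carry_out", "arguments": {"plan": [[-0.4,0,-2,0,9.18],[-0.4,0,-4,0,9.18],[-0.4,0,-6,0,9.18],[-0.4,0,-8,0,9.18],[-0.4,0,-9.4,0,9.18],[-0.4,0,-9.4,0,9.18],[-0.4,0,-9.4,0,4],[-0.4,0,-9.4,0,2.4],[-0.4,0,-9.4,0,0],[-0.4,0,-9.4,0,0],[-0.4,0,-9.4,0,0],[-0.4,0,-9.4,0,0],[-0.4,0,-9.4,0,0]], "squeeze": 25}}

```text
clock: 3.15
position: [0.6271, 0.1744, 0.3075]
ee_rot: [-2.319, -2.116, 0.001]
force: [-0.1, -0.3, 1.1]
width: 0.438
```

```bash
python3 - <<'E'
from h import *
state()
E
```

```text
t 3.15 pos [0.6271 0.1744 0.3075] jaw yaw deg -5.25 z [-0.002  0.001 -1.   ] F [-0.1 -0.3  1.1] w 0.438 q [-0.63  0.48  0.43  1.51 -0.21  1.2  -0.26]
```

Still closing (40 mm opening), so I'll wait a little.

Request:
{"name": "carry_out", "arguments": {"plan": [[0,0,0,0,0],[0,0,0,0,0],[0,0,0,0,0],[0,0,0,0,0],[0,0,0,0,0],[0,0,0,0,0]], "squeeze": 30}}

```text
clock: 3.75
position: [0.6265, 0.1744, 0.3073]
ee_rot: [-2.319, -2.115, 0.003]
force: [-5.0, -0.5, 2.0]
width: 0.174
```

It's gripped: 0.174 × 92 mm = 16 mm. Now lift.

Request:
{"name": "carry_out", "arguments": {"plan": [[0,0,0.7,0,0],[0,0,1.7,0,0],[0,0,2.7,0,0],[0,0,3.7,0,0],[0,0,4.7,0,0],[0,0,5.3,0,0],[0,0,5.6,0,0],[0,0,5.6,0,0]]}}

```text
clock: 4.55
position: [0.6265, 0.1744, 0.3643]
ee_rot: [-2.319, -2.116, 0.002]
force: [-2.7, -1.3, -0.7]
width: 0.168
```

Request:
{"name": "carry_out", "arguments": {"plan": [[0,0,0.3,0,0],[0,0,0.6,0,0],[0,0,0.9,0,0],[0,0,1.1,0,0],[0,0,1.3,0,0]]}}

```text
clock: 5.05
position: [0.6265, 0.1744, 0.3732]
ee_rot: [-2.319, -2.115, 0.008]
force: [12.2, 1.5, -38.6]
width: 0.172
```

It's at the stop: force rose to 38 N at bar height 0.326, against 0.325 expected. Release and rise.

Request:
{"name": "carry_out", "arguments": {"plan": [[0,0,0,0,0],[0,0,0,0,4],[0,0,0,0,9.18],[0,0,0,0,9.18],[0,0,0,0,9.18],[0,0,0,0,9.18],[0,0,0,0,9.18],[0,0,1,0,9.18],[0,0,3,0,9.18],[0,0,5,0,9.18],[0,0,7,0,9.18],[0,0,8,0,9.18],[0,0,8,0,9.18]]}}

```text
clock: 6.35
position: [0.6269, 0.1742, 0.455]
ee_rot: [-2.32, -2.116, 0.004]
force: [1.2, -0.3, -0.3]
width: 1.001
```

```bash
python3 - <<'E'
from h import *
state()
p,d=arm.get_image("scene");cv2.imwrite("pics/s1.png",p[:,:,::-1])
bars("scene",p,d,dict(bowl=(165,120,255,170),mug=(360,110,475,210)))
E
```

```text
t 6.35 pos [0.6269 0.1742 0.455 ] jaw yaw deg -5.26 z [-0.003 -0.    -1.   ] F [ 1.2 -0.3 -0.3] w 1.001 q [-0.64  0.42  0.46  1.24 -0.19  1.52 -0.29]
scene bowl 412 top z 0.2738 rect ctr 0.6052 -0.2249 size 0.011 0.117 mean [ 0.6054 -0.2238  0.2703] yaw of bar from y 0.016
scene mug 540 top z 0.332 rect ctr 0.6341 0.1752 size 0.116 0.004 mean [0.6342 0.1761 0.3286] yaw of bar from y -0.089
```

View pics/s1.png

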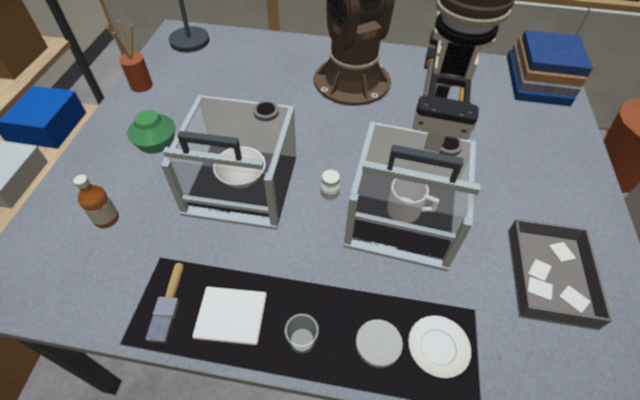

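The mug bar is now at (390–462, 150–178), with its top at z 0.332, which agrees with fully raised. Next is the bowl bar.

Request:
{"name": "carry_out", "arguments": {"plan": [[-0.1,-1,0,0,9.18],[-0.3,-3.5,0,0.01,9.18],[-0.5,-7,0,0.02,9.18],[-0.8,-11,0,0.03,9.18],[-1.1,-15,0,0.04,9.18],[-1.4,-19,0,0.05,9.18],[-1.7,-23,0,0.06,9.18],[-2,-27,0,0.07,9.18],[-2.2,-31,0,0.08,9.18],[-2.5,-34.5,-1,0.09,9.18],[-2.7,-37.5,-2.5,0.1,9.18],[-2.8,-39.3,-4,0.104,9.18],[-2.8,-40,-5,0.104,9.18],[-2.8,-40,-5,0.104,9.18],[-2.8,-40,-5,0.104,9.18]]}}

```text
clock: 7.9
position: [0.5989, -0.2245, 0.4035]
ee_rot: [-2.204, -2.234, 0.007]
force: [0.3, 0.5, -0.4]
width: 1.001
```

```bash
python3 - <<'E'
from h import *
state();wrist("w2")
E
```

```text
t 7.9 pos [ 0.5989 -0.2245  0.4035] jaw yaw deg 0.76 z [-0.005 -0.001 -1.   ] F [ 0.3  0.5 -0.4] w 1.001 q [-0.07  0.42  0.54  1.38 -0.21  1.4   0.48]
```

View pics/w2.png

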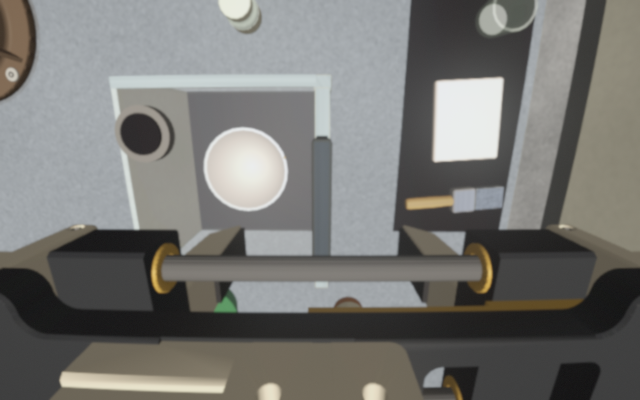

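The bowl booth's bar is at u 313–331, centred between the fingers. Descend and grasp.

Request:
{"name": "carry_out", "arguments": {"plan": [[0,0,-2,0,9.18],[0,0,-4,0,9.18],[0,0,-6,0,9.18],[0,0,-8,0,9.18],[0,0,-9.1,0,9.18],[0,0,-9.1,0,9.18],[0,0,-9.1,0,4],[0,0,-9.1,0,2.4],[0,0,-9.1,0,0],[0,0,-9.1,0,0],[0,0,-9.1,0,0],[0,0,-9.1,0,0],[0,0,-9.1,0,0],[0,0,-9.1,0,0],[0,0,-9.1,0,0],[0,0,-9.1,0,0],[0,0,-9.1,0,0],[0,0,-9.1,0,0],[0,0,-9.1,0,0]], "squeeze": 30}}

```text
clock: 9.85
position: [0.5983, -0.2243, 0.3127]
ee_rot: [-2.204, -2.233, 0.008]
force: [-5.4, 1.1, 1.0]
width: 0.168
```

Gripped at 15.5 mm. Lower about 3.2 cm first, then look for the sill.

Request:
{"name": "carry_out", "arguments": {"plan": [[0,0,-0.7,0,0],[0,0,-1.5,0,0],[0,0,-2.3,0,0],[0,0,-2.9,0,0],[0,0,-3.2,0,0],[0,0,-3.2,0,0]]}}

```text
clock: 10.45
position: [0.5982, -0.2243, 0.2804]
ee_rot: [-2.204, -2.233, 0.008]
force: [-0.8, 0.2, -2.0]
width: 0.171
```

Request:
{"name": "carry_out", "arguments": {"plan": [[0,0,-0.3,0,0],[0,0,-0.6,0,0],[0,0,-0.9,0,0],[0,0,-1.1,0,0]]}}

```text
clock: 10.85
position: [0.5983, -0.2244, 0.2716]
ee_rot: [-2.204, -2.233, 0.006]
force: [-13.6, 6.4, 35.3]
width: 0.171
```

On the sill: 35 N, bar height 0.2246 against 0.225 expected. Release and withdraw.

Request:
{"name": "carry_out", "arguments": {"plan": [[0,0,0,0,0],[0,0,0,0,4],[0,0,0,0,9.18],[0,0,0,0,9.18],[0,0,0,0,9.18],[0,0,0,0,9.18],[0,0,0,0,9.18],[0,0,1,0,9.18],[0,0,3,0,9.18],[0,0,6,0,9.18],[0,0,9,0,9.18],[0,0,12,0,9.18],[0,0,15,0,9.18],[-3,0,17,0,9.18],[-6,0,17,0,9.18],[-6,0,17,0,9.18]]}}

```text
clock: 12.45
position: [0.5351, -0.2262, 0.4441]
ee_rot: [-2.209, -2.231, 0.004]
force: [-0.2, 0.0, 0.1]
width: 1.004
```

```bash
python3 - <<'E'
from h import *
state()
p,d=arm.get_image("scene");cv2.imwrite("pics/s2.png",p[:,:,::-1])
bars("scene",p,d,dict(bowl=(165,120,255,190),mug=(360,110,475,210)))
E
```

```text
t 12.45 pos [ 0.5351 -0.2262  0.4441] jaw yaw deg 0.56 z [-0.003 -0.    -1.   ] F [-0.2  0.   0.1] w 1.004 q [-0.09  0.29  0.56  1.46 -0.15  1.43  0.47]
scene bowl 291 top z 0.2334 rect ctr 0.6056 -0.2244 size 0.007 0.115 mean [ 0.6056 -0.2231  0.2299] yaw of bar from y 0.016
scene mug 554 top z 0.3322 rect ctr 0.6341 0.1752 size 0.116 0.005 mean [0.6343 0.1757 0.3287] yaw of bar from y -0.09
```

View pics/s2.png

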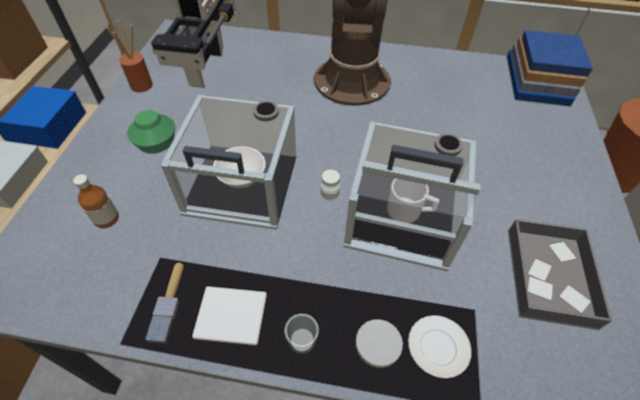

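The bowl sash reads shut (bar top 0.2334 against 0.234). The mug bar reads 0.3322 against 0.334, so I'll cross-check from the side camera before handing in.

```bash
python3 - <<'E'
from h import *
for i in range(3):
    p,d=arm.get_image("side")
    bars("side",p,d,dict(bowl=(160,180,270,280),mug=(340,110,450,190)))
f=np.load("pics/side0.npz")
# same-ray depth scale check: roof frame height of each booth in scene
p,d=arm.get_image("scene");X=world("scene",d)
for k,(x,y) in dict(bowl=(.50,-.225),mug=(.53,.18)).items():
    m=(abs(X[...,0]-x)<.14)&(abs(X[...,1]-y)<.14)&(p.min(2)>130)&(X[...,2]>.165)&(X[...,2]<.195)
    print(k,m.sum(),np.percentile(X[m][:,2],[25,50,75]))
E
```

```text
side bowl 208 top z 0.2344 rect ctr 0.606 -0.2292 size 0.005 0.115 mean [ 0.6062 -0.228   0.2314] yaw of bar from y 0.006
side mug 297 top z 0.3331 rect ctr 0.6341 0.1715 size 0.117 0.012 mean [0.633  0.167  0.3296] yaw of bar from y -0.107
side bowl 201 top z 0.2348 rect ctr 0.6055 -0.2291 size 0.006 0.115 mean [ 0.6062 -0.2297  0.2311] yaw of bar from y 0.012
side mug 303 top z 0.333 rect ctr 0.634 0.1715 size 0.117 0.01 mean [0.6329 0.1651 0.3296] yaw of bar from y -0.103
side bowl 203 top z 0.2343 rect ctr 0.6063 -0.2291 size 0.005 0.115 mean [ 0.6063 -0.2303  0.231 ] yaw of bar from y 0.006
side mug 296 top z 0.3328 rect ctr 0.6334 0.1714 size 0.117 0.01 mean [0.633  0.1661 0.3296] yaw of bar from y -0.107
bowl 6326 [0.18047008 0.18130129 0.18208135]
mug 3233 [0.1801605  0.18097148 0.18181424]
```

Both cameras put the mug bar about 1.4 mm short of the stop, and the arm's travel suggests the same, so it probably sagged on release. There is plenty of time, so I'll re-seat it, keeping an upward load while opening.

Request:
{"name": "carry_out", "arguments": {"plan": [[0.3,1,1,0,9.18],[1,3.5,1.5,-0.01,9.18],[1.7,7,2,-0.02,9.18],[2.5,11,2,-0.03,9.18],[3.4,15,2,-0.04,9.18],[4.3,19,2,-0.05,9.18],[5.3,23,2,-0.06,9.18],[6.2,27,2,-0.07,9.18],[7.1,31,2,-0.08,9.18],[8,34.5,2,-0.09,9.18],[8.7,37.5,2,-0.1,9.18],[9.1,39.3,2,-0.102,9.18],[9.2,40.05,2,-0.102,9.18],[9.2,40.05,2,-0.102,9.18],[9.2,40.05,2,-0.102,9.18]]}}

```text
clock: 14.2
position: [0.6311, 0.1747, 0.4618]
ee_rot: [-2.317, -2.117, 0.006]
force: [-0.7, -1.0, -0.8]
width: 1.003
```

Request:
{"name": "carry_out", "arguments": {"plan": [[-0.4,0,-2,0,9.18],[-0.4,0,-4,0,9.18],[-0.4,0,-6,0,9.18],[-0.4,0,-8,0,9.18],[-0.4,0,-9,0,9.18],[-0.4,0,-9,0,9.18],[-0.4,0,-9,0,4],[-0.4,0,-9,0,2.4],[-0.4,0,-9,0,0],[-0.4,0,-9,0,0],[-0.4,0,-9,0,0],[-0.4,0,-9,0,0],[-0.4,0,-9,0,0],[-0.4,0,-9,0,0],[-0.4,0,-9,0,0],[-0.4,0,-9,0,0],[-0.4,0,-9,0,0],[-0.4,0,-9,0,0],[-0.4,0,-9,0,0]], "squeeze": 40}}

```text
clock: 16.1
position: [0.6267, 0.1747, 0.3717]
ee_rot: [-2.316, -2.117, 0.007]
force: [-4.6, -0.3, 1.9]
width: 0.171
```

Request:
{"name": "carry_out", "arguments": {"plan": [[0,0,0.2,0,0],[0,0,0.4,0,0],[0,0,0.5,0,0],[0,0,0.5,0,0]]}}

```text
clock: 16.5
position: [0.6267, 0.1748, 0.3721]
ee_rot: [-2.316, -2.116, 0.014]
force: [9.6, 2.2, -30.9]
width: 0.174
```

It moved only 0.4 mm before loading to 31 N, so the sash was already at its stop. I'll release with a slight upward bias.

Request:
{"name": "carry_out", "arguments": {"plan": [[0,0,0.2,0,0],[0,0,0.2,0,4],[0,0,0.2,0,9.18],[0,0,0.2,0,9.18],[0,0,0.2,0,9.18],[0,0,0.2,0,9.18],[0,0,0.2,0,9.18],[0,0,1,0,9.18],[0,0,3,0,9.18],[0,0,5,0,9.18],[0,0,7,0,9.18],[0,0,10,0,9.18],[-3,0,12,0,9.18],[-6,0,12,0,9.18],[-6,0,12,0,9.18]]}}

```text
clock: 18.0
position: [0.5645, 0.1749, 0.4944]
ee_rot: [-2.314, -2.117, 0.01]
force: [0.3, 0.3, 0.5]
width: 0.999
```

```bash
python3 - <<'E'
from h import *
state()
for n,r in dict(scene=dict(bowl=(165,120,255,190),mug=(360,110,475,210)),side=dict(bowl=(160,180,270,280),mug=(340,110,450,190))).items():
    p,d=arm.get_image(n);bars(n,p,d,r)
E
```

```text
t 18.0 pos [0.5645 0.1749 0.4944] jaw yaw deg -5.07 z [-0.008 -0.001 -1.   ] F [0.3 0.3 0.5] w 0.999 q [-0.69  0.3   0.43  1.31 -0.13  1.56 -0.36]
scene bowl 292 top z 0.2331 rect ctr 0.6053 -0.225 size 0.005 0.117 mean [ 0.6055 -0.2244  0.2296] yaw of bar from y 0.013
scene mug 546 top z 0.3325 rect ctr 0.6343 0.1752 size 0.117 0.004 mean [0.6342 0.175  0.329 ] yaw of bar from y -0.089
side bowl 223 top z 0.2344 rect ctr 0.6061 -0.229 size 0.117 0.006 mean [ 0.606  -0.232   0.2312] yaw of bar from y 0.007
side mug 321 top z 0.3338 rect ctr 0.6343 0.1707 size 0.116 0.014 mean [0.633  0.166  0.3307] yaw of bar from y -0.107
```

Both sashes are at their ends and the arm is clear.

```bash
python3 -c "
from cell import arm
print(arm.sign_off())"
```

```text
the job is handed in; nothing more can be done
None
```

I raised the mug booth's sash to its stop and lowered the bowl booth's sash onto its sill, each held by its grip bar. I then released both, moved the arm clear and handed the job in at about 18 s of the 42 s allowed.

| Sash | Force at its end | Bar top, scene camera | Bar top, side camera | Expected bar top |
|---|---|---|---|---|
| Bowl (shut) | 35 N | 0.233 m | 0.234 m | 0.234 m |
| Mug (raised) | 39 N | 0.3325 m | 0.334 m | 0.334 m |

- **Mug sash disagreement:** after the first lift, both cameras read the mug bar 1–2 mm low. I gripped it again and pulled up. It moved only 0.4 mm before loading to 31 N, so it was at its stop or within half a millimetre of it. The scene camera still reads 1.5 mm low, which is within the 2 mm calibration error.
- **Forces:** the highest readings at the end of a move were about 39 N in z (up to about 40 N in total), at the wrist with the fingers gripping. I did not see forces during a move. At the last check the arm was touching nothing.

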